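# Start the vacuum on the chamber packer

## Task

Get the vacuum packer going: first swing its raised lid gently down until it is fully shut, then turn the red-handled vent valve fully closed, and only after that turn the blue-handled suction valve fully open; a valve is open when its lever lies along its own pipe and closed when the lever stands square across it. Leave the tub in the chamber and everything else on the bench where it is.

Things in the scene. Friction and masses are not known exactly. Their poses are not given: they have to be found in the camera images.
- packer: White open-topped vacuum chamber fixed to the bench, 240 (its x) x 300 (its y) x 100 mm high, walls 12 mm. Origin: centre of its underside; x points away from the robot, y to the left. The valves have the same yaw. A 22 mm steel header pipe, axis 55 mm up and 120 mm to +x of the origin, runs 340 mm along -y from its right side, with a gauge 112 mm high at the end.
- lid (a joint): Lid hinge, rad: 0 fully shut (lying level on the chamber rim), growing as it opens; the lid's front edge then rises and swings away from the robot about the far rim. The hinge is stiff: the lid stays where it is left. Starts about 0.75 to 1.1.
- lid_hinge (a point): Middle of the lid's hinge line (fixed), at rim height, 100 mm above the bench; the line runs along the packer's y.
- lid_push (a point): Point on the lid's outer (upper) face, midway across it, 170 mm from the hinge line; moves with the lid. Lid: clear panel in a blue frame, 240 mm from hinge to front edge, 300 mm wide, 12 mm thick (its underside lies on the hinge line's plane), with a black grip lip 120 mm wide and 25 mm long beyond its front edge.
- vent_handle (a joint): Red vent lever, rad: 0 = closed stop, lever across its pipe, pointing to the packer's +y; 1.571 = open stop, lever along its pipe, pointing to the packer's -x (toward the robot). Seen from above it turns counter-clockwise to open, clockwise to close. Stiff (about 0.35 N m), stays where left. Starts about 1.0 to 1.57.
- vent_pivot (a point): Axis of the red vent lever, at the lever's mid height, 100 mm above the bench (fixed). In the packer's frame it is 40 mm to +x and either 290 or 430 mm to -y; the blue one has the other place.
- vent_tip (a point): Free end of the red vent lever, 110 mm from its pivot, at the lever's mid height. The red sleeve is 20 mm wide, 14 mm thick and covers 40 to 110 mm from the pivot. The vent's pipe ends in a brass silencer toward the robot, its top 72 mm above the bench.
- suction_handle (a joint): Blue suction lever, rad: same meaning, 0 = closed stop (pointing to the packer's +y), 1.571 = open stop (pointing to the packer's -x, toward the robot). Starts about 0 to 0.12.
- suction_pivot (a point): Axis of the blue suction lever, at the lever's mid height, 100 mm above the bench (fixed).
- suction_tip (a point): Free end of the blue suction lever, 110 mm from its pivot, shaped like the red one. Its pipe ends in a dark upright stub toward the robot, 72 mm high.
- tub: White tub with green lid, 120 x 160 x 55 mm high, standing in the chamber; to be left alone. Origin: centre of its underside.
- label_roll: Paper label roll, 64 mm across, 35 mm high, on the bench on the robot side of the valves; to be left alone. Origin: centre of its underside.
- spice_jar: Amber jar with red cap, 52 mm across, 70 mm high, between chamber and valves on the robot side; to be left alone. Origin: centre of its underside.
- spray: Green bottle, 68 mm across, 190 mm high, on the bench left of the chamber; to be left alone. Origin: centre of its underside.
- bowl: Aluminium bowl, 160 mm across, 60 mm high, at the right of the bench; to be left alone. Origin: centre of its underside.
- scraper: Spatula, 280 mm long, lying on the bench left of the chamber; to be left alone. Origin: centre of its underside; it lies along its x.
There are look-alikes about, which are no part of the job. What is shaped like the part that bears vent_handle but green is not meant.

How it is judged:
By the outcome, as a careful person would: the job done as asked, in the order asked, and still so for the second after the job is handed in, with the robot touching nothing.
It also fails if it takes over 59 s, if anything falls off the work surface, if the arm or the gripper's body presses on something with over 40 N, if the wrist force passes 120 N, or if a joint passes its speed limit or range.

## Robot

A 7-joint arm with a two-finger parallel gripper is mounted at the origin on the work surface. World frame = base frame: x ahead of the robot, y to its left, z up, the work surface at z = 0. Lengths are in m, angles in rad, forces in N, time in s.
With the tool pointing down it reaches from about 0.425 to 1.025 m from the base axis. Payload 9.4 kg.
Tool frame: the origin (TCP) lies midway between the tips of the shut fingers; the grasp point (between the pads) lies pinch_z behind it (pinch_z is the distance from the TCP to the grasp point, in m); z points along the fingers, y is the line along which they close (so a half turn about z gives the same grasp; the last joint's range is limited). The gripper opens to 85 mm and grips with 20 to 120 N. Pads are 22 mm wide; open, the fingers measure 114 mm over their backs; the gripper's body (76 mm by 85 mm) begins 54 mm behind the grasp point. The pads swing forward as they close: fully open they stand 13 mm farther back than shut.
Start: joints at [-0.077, 0.599, -0.003, 1.599, 0.002, 0.943, -0.08], TCP at [0.725, -0, 0.231] pointing down, gripper open.
Joint ranges: [-2.57, 2.57], [-0.35, 1.97], [-1.29, 1.29], [0.11, 2.56], [-1.05, 4.19], [0.11, 1.86], [-2.63, 2.63]. Speed limits (rad/s): [2.22, 2.22, 3.01, 3.01, 3.14, 3.14, 3.14].

## Interface

Orientations are given as a rotation vector (axis times angle).
In Python, from station import * gives the robot as it stands. The module is installed in compiled form; this text tells all that it offers.
- The arm moves only by the tool carry_out, never from a script. Its argument "steps" is a list of rows, each an object of numbers: "tx", "ty", "tz": the shift along the tool's x, y, z as a fraction of full scale; "wx", "wy", "wz": the turn, a rotation vector about the tool's x, y, z as a fraction of full scale. In form: [{"tx": .., "ty": .., "tz": .., "wx": .., "wy": .., "wz": ..}, ...]. A call has 1 to 10 rows; each row shifts and turns the commanded pose from where the row before left it, along the tool's axes as they then stand; what a row does not reach is not made up. Full scale, the value 1, is 0.4 m for a shift and 120 degrees for a turn. A row lasts 1/8 s, in which the tool goes at most 62.5 mm and 10.7 degrees, less where a joint would pass 70% of its speed; a pose out of reach is approached as far as the arm can. A call with a number of a shift or a turn outside -1 to 1 is refused whole. A call with a gripper value outside its range is refused whole. "gripper" is the closure, from 0 (fully open) to 1 (shut), set as the call begins (left out, the last holds). The fingers move at their own pace and stop on an object; "newtons" is the grip in N (left out, the last holds). Time passes only in rows, so rows that do not move let the fingers close. It gives the time, the measured TCP pose, the force, the opening and the grip force at its end, in the units of the state.
- get_state(): the state, without advancing time (a new reading comes with each control period).
- get_image(name): name is "scene" or "side" or "wrist"; returns the picture (420x560x3 uint8, red, green, blue); there is no depth.
- camera_info(name): a dict with "camera_matrix" (3x3 intrinsics, pixels), "R" (3x3) and "t" (3): a world point X has camera coordinates R X + t; the wrist camera has in their place "tool_from_camera" (4x4, takes a point from camera to tool coordinates, whose origin is the TCP and whose axes are the flange's). Camera axes: x right, y down, z forward; pixel columns grow to the right and rows downward; lengths in m; the calibration is good to about 2 mm. A picture is of the moment at which its call begins: read the wrist's pose just before it. camera_info takes no time and is no camera call.
- close_job(): hands the job in; it is judged then, once.
The state is a dict: "time_s": time; "qpos": joint angles; "joint_velocities": joint speeds; "effort": joint torques, N m; "eef_pos": TCP position; "orientation": TCP orientation; "wrist_force": force on the tool from outside, world axes, zero at the start; "wrist_torque": the same for the moment, N m; "width": opening from 0.0 (shut) to 1.0 (fully open); "grasp_force": force on a finger pad.
Only numpy, scipy, OpenCV 4.12 (cv2) and the standard library are available. Lean on these libraries where they do the work, as an engineer would, in place of code of your own. Each camera call takes 0.05 s, during which the arm holds its last target. There are 200 camera calls.

## Working session

There is one attempt and no reset: what is moved stays moved. The work goes in short steps, Python scripts to look and compute and a tool call to move; the robot and the scene stay as the last step left them, time stands still between calls to the robot, and variables do not carry over. Pictures are saved under pics/ and viewed, at most 10 in all, crops included, and the job is handed in when it is done.

Besides the shell and the picture viewer there is one more tool, called after "Request:" by a JSON object that holds its "op" and its "data". carry_out: Moves the arm, as the interface text tells. Shift numbers are shares of 0.4 m and turn numbers shares of 120 degrees, none past 1 either way. Its arguments: {"type":"object","properties":{"steps":{"type":"array","items":{"type":"object","properties":{"tx":{"type":"number","minimum":-1,"maximum":1},"ty":{"type":"number","minimum":-1,"maximum":1},"tz":{"type":"number","minimum":-1,"maximum":1},"wx":{"type":"number","minimum":-1,"maximum":1},"wy":{"type":"number","minimum":-1,"maximum":1},"wz":{"type":"number","minimum":-1,"maximum":1}}}},"gripper":{"type":"number"},"newtons":{"type":"number"}},"required":["steps"]}

```bash
mkdir -p pics; python3 - <<'E'
from station import *
import cv2
for n in ("scene","side"):
    im=get_image(n); cv2.imwrite(f"pics/{n}0.png",cv2.resize(im[:,:,::-1],(800,600),interpolation=cv2.INTER_CUBIC))
    c=camera_info(n); print(n,c)
s=get_state(); print(s); print(camera_info("wrist"))
E
```

```text
scene {'camera_matrix': array([[487.3353799 ,   0.        , 291.21215072],
       [  0.        , 487.3353799 , 211.15116026],
       [  0.        ,   0.        ,   1.        ]]), 'R': array([[-0.71841858, -0.69549918, -0.01247556],
       [-0.49962905,  0.52840628, -0.68640923],
       [ 0.48398922, -0.48689599, -0.72710848]]), 't': array([0.34285832, 0.29498509, 1.66920293])}
side {'camera_matrix': array([[386.98548646,   0.        , 280.60646352],
       [  0.        , 386.98548646, 217.20609772],
       [  0.        ,   0.        ,   1.        ]]), 'R': array([[ 0.83212009, -0.55451166,  0.00964251],
       [-0.40234291, -0.61555404, -0.67765286],
       [ 0.3817019 ,  0.56000896, -0.73531872]]), 't': array([-0.37821611,  0.24067035,  1.18607198])}
{'time_s': 0.1, 'qpos': array([-0.07668564,  0.60007742, -0.00253719,  1.60003745,  0.00179441,
        0.94289978, -0.07980949]), 'joint_velocities': array([-0.00014381, -0.00027374, -0.00086532, -0.00164893, -0.00112253,
       -0.00106734,  0.00053616]), 'effort': array([ 5.48369339e-03, -7.77996039e+01,  1.57005854e+00, -2.58627266e
[... 217 characters left out ...]
_force': array([0.30102782, 0.31351619, 0.7362881 ]), 'wrist_torque': array([-0.0205203 ,  0.00986543,  0.02166121]), 'grasp_force': 0.0, 'width': 1.002050042744306}
{'camera_matrix': array([[333.79497872,   0.        , 274.52272811],
       [  0.        , 333.79497872, 211.44778935],
       [  0.        ,   0.        ,   1.        ]]), 'tool_from_camera': array([[-2.11905870e-04, -9.50193390e-01, -3.11660836e-01,
         8.03196851e-02],
       [ 9.99999048e-01, -6.26210747e-04,  1.22927105e-03,
         3.87558231e-04],
       [-1.36321059e-03, -3.11660279e-01,  9.50192618e-01,
        -1.43563718e-01],
       [ 0.00000000e+00,  0.00000000e+00,  0.00000000e+00,
         1.00000000e+00]])}
```

View pics/scene0.png

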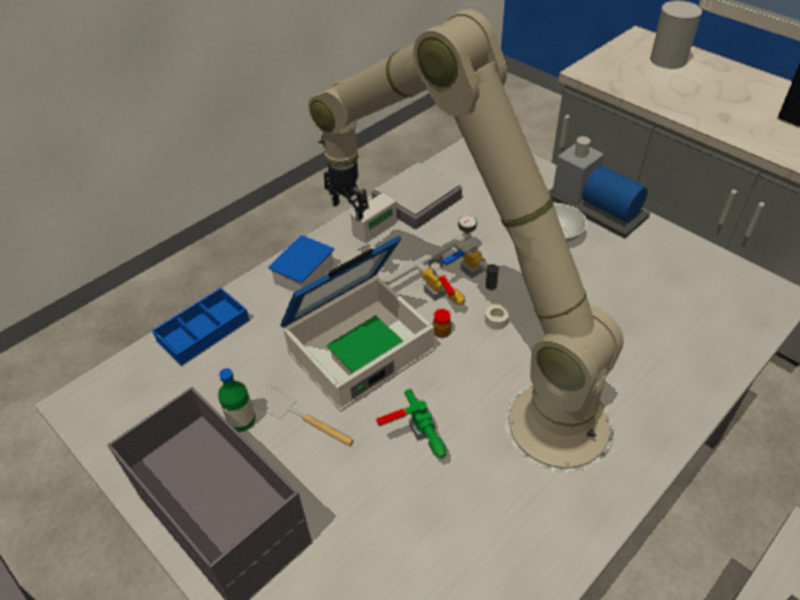

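View pics/side0.png

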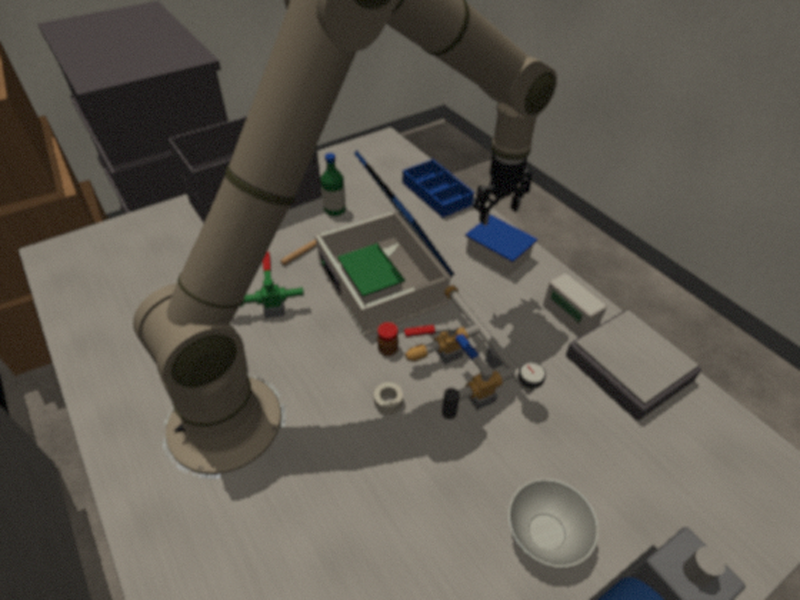

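The scene view shows the chamber at about (360,345), the raised lid at (345,275), the red lever at (450,288) and the blue lever at (453,257), in the 800 px picture. The side view shows the same layout: red lever at (420,330), blue lever at (467,346). I'll enlarge both.

```bash
python3 - <<'E'
from station import *
import cv2
for n,(x0,y0,x1,y1) in (("scene",(190,145,350,285)),("side",(215,100,385,300))):
    im=get_image(n)[y0:y1,x0:x1,::-1]
    k=5 if n=="scene" else 3; 
    if n=="side": im=im[:, :]
    im=cv2.resize(im,None,fx=k,fy=k,interpolation=cv2.INTER_CUBIC)[:600]; cv2.imwrite(f"pics/{n}1.png",im)
E
```

```text
(no output)
```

View pics/scene1.png

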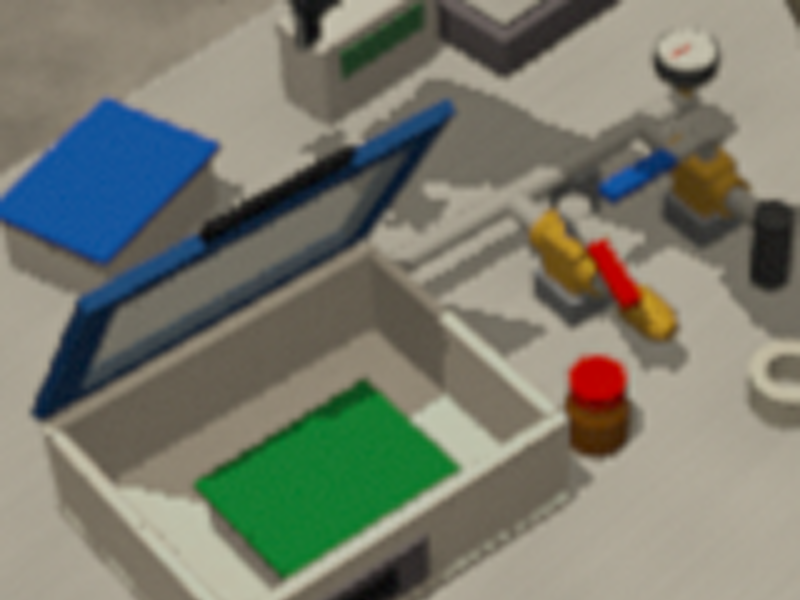

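View pics/side1.png

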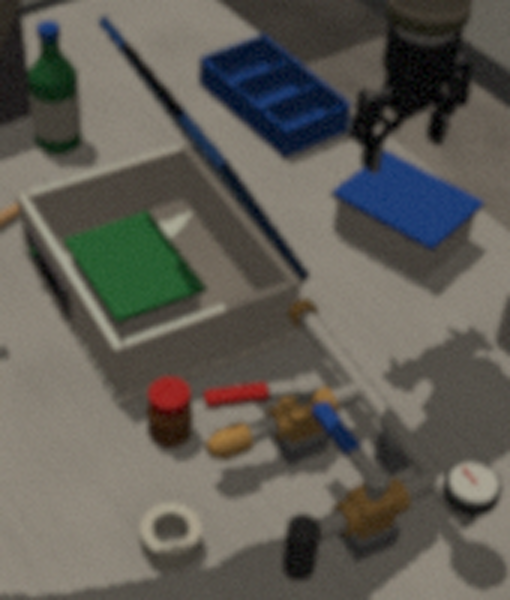

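```bash
cat > fit.py <<'E'
from station import *
import numpy as np
from scipy.optimize import least_squares
C={n:camera_info(n) for n in("scene","side")}
def proj(n,X):
    c=C[n];p=c["camera_matrix"]@(c["R"]@X+c["t"]);return p[:2]/p[2]
def px(n,u,v): return np.array([190+u/5,145+v/5]) if n=="scene" else np.array([215+u/3,100+v/3])
def pt(name,p):
    x,y,yaw,th,v,s=p
    def W(a,b,z): 
        c,q=np.cos(yaw),np.sin(yaw); return np.array([x+c*a-q*b,y+q*a+c*b,z])
    if name[0]=='r': return W((.12 if name[1]=='b' else -.12),(.15 if name[2]=='l' else -.15),.1)
    if name[0]=='l':
        b=.15 if name[2]=='l' else -.15
        d=.24
        return W(.12-d*np.cos(th)+.006*np.sin(th),b,.1+d*np.sin(th)+.006*np.cos(th))
    if name=='vt': return W(.04-.11*np.sin(v),-.29+.11*np.cos(v),.104)
    if name=='st': return W(.04-.11*np.sin(s),-.43+.11*np.cos(s),.104)
obs=[("scene","rfr",568,415),("scene","rbl",42,425),("side","rfl",22,195),("side","rbl",187,150),("side","rfr",118,347),("side","rbr",300,288),
("scene","lfr",452,105),("scene","lfl",85,300),("side","lfl",104,20),
("scene","vt",630,302),("side","vt",206,397),("scene","st",605,190),("side","st",322,408)]
f=lambda p:np.concatenate([proj(n,pt(k,p))-px(n,u,v) for n,k,u,v in obs])
if __name__=="__main__":
    r=least_squares(f,[.7,.1,0,.9,1.3,.05],loss="soft_l1"); print(r.x.round(4)); 
    for o,e in zip(obs,f(r.x).reshape(-1,2)): print(o[:2],e.round(1))
    p=r.x;np.save("p.npy",p)
    def tri(a,b,z):
        g=lambda X:np.r_[proj("scene",X)-px("scene",*a),proj("side",X)-px("side",*b)]
        q=least_squares(g,[.6,-.1,.1]);return q.x.round(3),q.fun.round(1)
    print("jar cap",tri((598,372),(170,393),0)); print("roll",tri((790,360),(172,525),0))
    print("stub top",tri((773,212),(303,525),0)); print("gauge",tri((688,55),(473,484),0)); print("silencer tip",tri((660,310),(225,440),0))
    for k in("vt","st","lfl","lfr"):print(k,pt(k,p).round(3))
E
python3 fit.py
```

```text
[ 5.0900e-01  1.7220e-01 -1.1800e-01  1.0623e+00  1.2374e+00  6.0000e-04]
('scene', 'rfr') [ 1.  -0.2]
('scene', 'rbl') [-0.2 -0.6]
('side', 'rfl') [-1.3 -0.3]
('side', 'rbl') [ 0.7 -2.5]
('side', 'rfr') [-0.5  1.6]
('side', 'rbr') [ 1.6 -1.2]
('scene', 'lfr') [ 0.5 -0.7]
('scene', 'lfl') [-0.3  0.6]
('side', 'lfl') [-0.1 -0.2]
('scene', 'vt') [ 0.1 -0.2]
('side', 'vt') [-0.3 -0.1]
('scene', 'st') [ 0.3 -0.1]
('side', 'st') [-0.1 -0.7]
jar cap (array([ 0.403, -0.024,  0.072]), array([ 0.2,  0.2,  0.2, -0.2]))
roll (array([ 0.321, -0.154,  0.043]), array([ 0.3,  0.2,  0.2, -0.2]))
stub top (array([ 0.417, -0.244,  0.075]), array([-0., -0., -0.,  0.]))
gauge (array([ 0.572, -0.315,  0.107]), array([-0.3, -0.4, -0.2,  0.2]))
silencer tip (array([ 0.417, -0.109,  0.067]), array([-0.1, -0.1, -0.1,  0.1]))
vt [ 0.416 -0.073  0.104]
st [ 0.511 -0.15   0.104]
lfl [0.535 0.32  0.313]
lfr [0.5   0.022 0.313]
```

The fit is good to about 1 px: packer at (0.509, 0.172), yaw -0.118, lid 1.06 rad, red lever 1.24, blue lever 0. I'll align the tool with the packer frame, shut the fingers and approach the outer face of the lid.

Request:
{"op": "carry_out", "data": {"steps": [{"wz":0.0564},{"tx":0.12,"tz":-0.1},{"tx":0.12},{"tx":0.124},{"ty":-0.096},{"ty":-0.096},{"ty":-0.096},{"ty":-0.096},{}], "gripper": 1}}

```text
invalid input
```

```bash
cat > st.py <<'E'
from station import *
import numpy as np
from scipy.spatial.transform import Rotation as R
p=np.load("p.npy")
def rep():
    s=get_state();d=s["eef_pos"]-[p[0],p[1],0];M=R.from_rotvec([0,0,p[2]])
    l=M.inv().apply(d); T=(M.inv()*R.from_rotvec(s["orientation"])).as_matrix()
    print("t",round(s["time_s"],2),"abz",l.round(4),"F",s["wrist_force"].round(1),"w",s["width"]); print("tool x,y in packer",T[:,0].round(3),T[:,1].round(3)); return l
E
python3 - <<'E'
from st import *
l=rep()
r=.17
prev=l[[0,2]]
for th in np.r_[1.06:0:-.053,0]:
    q=np.array([.12-r*np.cos(th)+.012*np.sin(th)+.0145,.1+r*np.sin(th)+.012*np.cos(th)])
    d=(q-prev)/.4;print(round(th,3),q.round(4),"ty %.3f tz %.3f"%(d[0],-d[1]));prev=q
E
```

```text
t 0.2 abz [ 0.2345 -0.1456  0.2307] F [0.4 0.3 0.1] w 1.001326622084279
tool x,y in packer [-0.118  0.993 -0.   ] [ 0.993  0.118 -0.001]
1.06 [0.0619 0.2542] ty -0.432 tz -0.059
1.007 [0.0538 0.2501] ty -0.020 tz 0.010
0.954 [0.046  0.2456] ty -0.020 tz 0.011
0.901 [0.0384 0.2407] ty -0.019 tz 0.012
0.848 [0.031  0.2354] ty -0.018 tz 0.013
0.795 [0.024  0.2298] ty -0.018 tz 0.014
0.742 [0.0173 0.2237] ty -0.017 tz 0.015
0.689 [0.0109 0.2173] ty -0.016 tz 0.016
0.636 [0.0049 0.2106] ty -0.015 tz 0.017
0.583 [-0.0008  0.2036] ty -0.014 tz 0.018
0.53 [-0.0061  0.1963] ty -0.013 tz 0.018
0.477 [-0.011   0.1887] ty -0.012 tz 0.019
0.424 [-0.0155  0.1809] ty -0.011 tz 0.020
0.371 [-0.0196  0.1728] ty -0.010 tz 0.020
0.318 [-0.0232  0.1646] ty -0.009 tz 0.021
0.265 [-0.0264  0.1561] ty -0.008 tz 0.021
0.212 [-0.0292  0.1475] ty -0.007 tz 0.022
0.159 [-0.0315  0.1388] ty -0.006 tz 0.022
0.106 [-0.0333  0.1299] ty -0.005 tz 0.022
0.053 [-0.0346  0.121 ] ty -0.003 tz 0.022
0.0 [-0.0355  0.112 ] ty -0.002 tz 0.022
```

Request:
{"op": "carry_out", "data": {"steps": [{"tx":0,"ty":0,"tz":0,"wx":0,"wy":0,"wz":0.0564},{"tx":0.12,"ty":0,"tz":-0.1,"wx":0,"wy":0,"wz":0},{"tx":0.12,"ty":0,"tz":0,"wx":0,"wy":0,"wz":0},{"tx":0.124,"ty":0,"tz":0,"wx":0,"wy":0,"wz":0},{"tx":0,"ty":-0.096,"tz":0,"wx":0,"wy":0,"wz":0},{"tx":0,"ty":-0.096,"tz":0,"wx":0,"wy":0,"wz":0},{"tx":0,"ty":-0.096,"tz":0,"wx":0,"wy":0,"wz":0},{"tx":0,"ty":-0.096,"tz":0,"wx":0,"wy":0,"wz":0},{"tx":0,"ty":0,"tz":0,"wx":0,"wy":0,"wz":0}], "gripper": 1}}

```text
time_s: 1.32
eef_pos: [0.5872, 0.1633, 0.2717]
orientation: [-2.346, -2.088, 0.001]
wrist_force: [0.5, 0.4, 0.5]
width: 0.001
grasp_force: 0.0
```

```bash
python3 -c "
from st import *
rep()"
```

```text
t 1.32 abz [0.0787 0.0004 0.2717] F [0.5 0.4 0.5] w 0.0014310161399619726
tool x,y in packer [-0.002  1.     0.   ] [ 1.     0.002 -0.001]
```

Request:
{"op": "carry_out", "data": {"steps": [{"tx":0,"ty":-0.042,"tz":0.044,"wx":0,"wy":0,"wz":0},{"tx":0,"ty":-0.02,"tz":0.01,"wx":0,"wy":0,"wz":0},{"tx":0,"ty":-0.02,"tz":0.011,"wx":0,"wy":0,"wz":0},{"tx":0,"ty":-0.019,"tz":0.012,"wx":0,"wy":0,"wz":0},{"tx":0,"ty":-0.018,"tz":0.013,"wx":0,"wy":0,"wz":0},{"tx":0,"ty":-0.018,"tz":0.014,"wx":0,"wy":0,"wz":0},{"tx":0,"ty":-0.017,"tz":0.015,"wx":0,"wy":0,"wz":0},{"tx":0,"ty":-0.016,"tz":0.016,"wx":0,"wy":0,"wz":0},{"tx":0,"ty":-0.015,"tz":0.017,"wx":0,"wy":0,"wz":0},{"tx":0,"ty":0,"tz":0,"wx":0,"wy":0,"wz":0}]}}

```text
time_s: 2.58
eef_pos: [0.5151, 0.1715, 0.2097]
orientation: [-2.347, -2.087, 0.003]
wrist_force: [0.1, 0.1, 0.4]
width: 0.001
grasp_force: 0.0
```

```bash
python3 -c "
from st import *
rep()
import cv2
im=get_image('side')[100:250,215:415,::-1];cv2.imwrite('pics/side2.png',cv2.resize(im,None,fx=4,fy=4,interpolation=cv2.INTER_CUBIC))"
```

```text
t 2.58 abz [6.100e-03 1.000e-04 2.097e-01] F [0.1 0.1 0.4] w 0.0006460375768089496
tool x,y in packer [-0.001  1.    -0.001] [ 1.     0.001 -0.002]
```

View pics/side2.png

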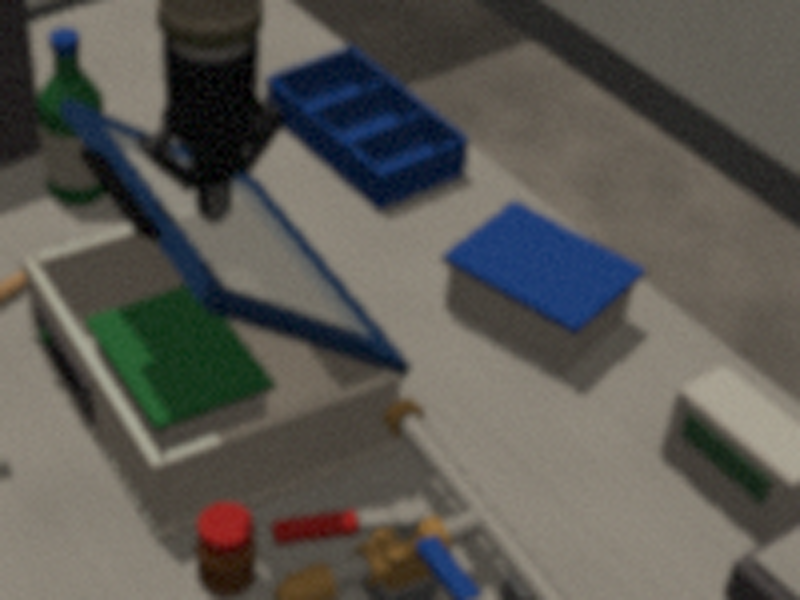

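The lid is following the fingers: its front edge is at (80,110)-(215,300) in the picture, about half closed. Continuing along the arc.

Request:
{"op": "carry_out", "data": {"steps": [{"tx":0,"ty":-0.014,"tz":0.018,"wx":0,"wy":0,"wz":0},{"tx":0,"ty":-0.013,"tz":0.018,"wx":0,"wy":0,"wz":0},{"tx":0,"ty":-0.012,"tz":0.019,"wx":0,"wy":0,"wz":0},{"tx":0,"ty":-0.011,"tz":0.02,"wx":0,"wy":0,"wz":0},{"tx":0,"ty":-0.01,"tz":0.02,"wx":0,"wy":0,"wz":0},{"tx":0,"ty":-0.009,"tz":0.021,"wx":0,"wy":0,"wz":0},{"tx":0,"ty":-0.008,"tz":0.021,"wx":0,"wy":0,"wz":0},{"tx":0,"ty":-0.007,"tz":0.022,"wx":0,"wy":0,"wz":0},{"tx":0,"ty":-0.006,"tz":0.022,"wx":0,"wy":0,"wz":0},{"tx":0,"ty":0,"tz":0,"wx":0,"wy":0,"wz":0}]}}

```text
time_s: 3.88
eef_pos: [0.48, 0.1755, 0.1372]
orientation: [-2.348, -2.086, 0.002]
wrist_force: [-0.7, 0.4, -0.5]
width: -0.0
grasp_force: 0.0
```

Request:
{"op": "carry_out", "data": {"steps": [{"tx":0,"ty":-0.004,"tz":0.015,"wx":0,"wy":0,"wz":0},{"tx":0,"ty":-0.003,"tz":0.015,"wx":0,"wy":0,"wz":0},{"tx":0,"ty":-0.002,"tz":0.012,"wx":0,"wy":0,"wz":0},{"tx":0,"ty":-0.001,"tz":0.01,"wx":0,"wy":0,"wz":0},{"tx":0,"ty":0,"tz":0.007,"wx":0,"wy":0,"wz":0},{"tx":0,"ty":0,"tz":0.005,"wx":0,"wy":0,"wz":0},{"tx":0,"ty":0,"tz":0,"wx":0,"wy":0,"wz":0}]}}

```text
time_s: 4.75
eef_pos: [0.4759, 0.1761, 0.1122]
orientation: [-2.348, -2.086, 0.001]
wrist_force: [0.6, -0.8, -0.4]
width: 0.0
grasp_force: 0.0
```

```bash
python3 -c "
from st import *
rep()"
```

```text
t 4.75 abz [-0.0333 -0.      0.1122] F [ 0.6 -0.8 -0.4] w 0.00012153704926905971
tool x,y in packer [-0.  1. -0.] [ 1.     0.    -0.001]
```

Request:
{"op": "carry_out", "data": {"steps": [{"tx":0,"ty":0,"tz":0.0025,"wx":0,"wy":0,"wz":0},{"tx":0,"ty":0,"tz":0.0025,"wx":0,"wy":0,"wz":0},{"tx":0,"ty":0,"tz":0,"wx":0,"wy":0,"wz":0}]}}

```text
time_s: 5.12
eef_pos: [0.4759, 0.1761, 0.1119]
orientation: [-2.349, -2.086, -0.0]
wrist_force: [-5.5, -1.6, 25.5]
width: -0.001
grasp_force: 12.5
```

The lid is shut: the fingers meet firm resistance at z = 0.112. Next I'll retreat and go to the red lever.

Request:
{"op": "carry_out", "data": {"steps": [{"tx":0,"ty":0,"tz":-0.06,"wx":0,"wy":0,"wz":0},{"tx":0,"ty":0,"tz":-0.065,"wx":0,"wy":0,"wz":0},{"tx":-0.12,"ty":-0.022,"tz":0,"wx":0,"wy":0,"wz":0},{"tx":-0.12,"ty":0,"tz":0,"wx":0,"wy":0,"wz":0},{"tx":-0.12,"ty":0,"tz":0,"wx":0,"wy":0,"wz":0},{"tx":-0.12,"ty":0,"tz":0,"wx":0,"wy":0,"wz":0},{"tx":-0.12,"ty":0,"tz":0,"wx":0,"wy":0,"wz":0},{"tx":-0.146,"ty":0,"tz":0,"wx":0,"wy":0,"wz":0.08},{"tx":0,"ty":0,"tz":0,"wx":0,"wy":0,"wz":0.08},{"tx":0,"ty":0,"tz":0,"wx":0,"wy":0,"wz":0}]}}

```text
time_s: 6.38
eef_pos: [0.4321, -0.1196, 0.1604]
orientation: [-2.664, -1.665, 0.001]
wrist_force: [0.3, 1.2, 0.7]
width: 0.002
grasp_force: 0.0
```

```bash
python3 -c "
from st import *
rep(); print(get_state()['qpos'].round(2))
import cv2
im=get_image('side')[130:280,220:420,::-1];cv2.imwrite('pics/side3.png',cv2.resize(im,None,fx=4,fy=4,interpolation=cv2.INTER_CUBIC))"
```

```text
t 6.38 abz [-0.042  -0.2988  0.1604] F [0.3 1.2 0.7] w 0.0022337827188021165
tool x,y in packer [ 0.329  0.944 -0.   ] [ 0.944 -0.329 -0.001]
[ 0.09  0.39  0.07  2.29 -0.06  0.47 -0.25]
```

View pics/side3.png

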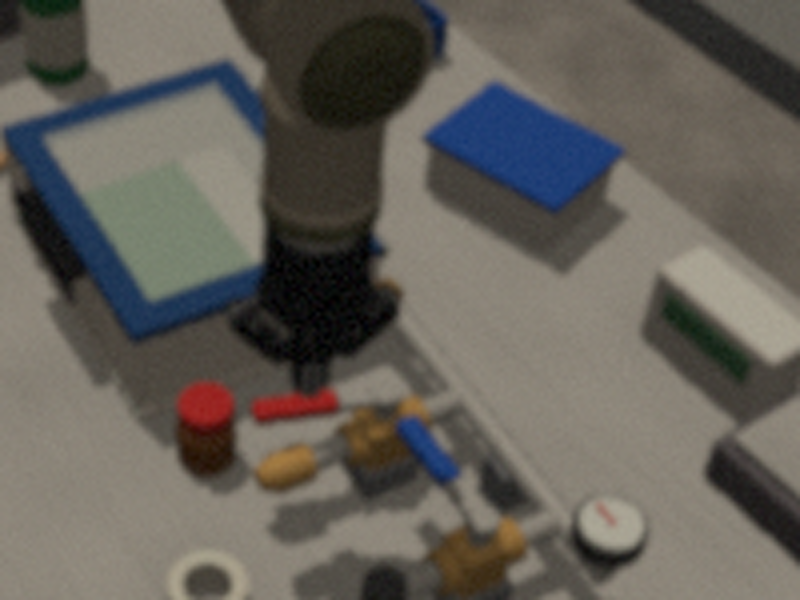

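The lid lies level on the rim. The fingers stand above the right side of the red lever, whose sleeve is at (295,405). Descending, then sweeping it shut with the tool turning along.

Request:
{"op": "carry_out", "data": {"steps": [{"tx":0,"ty":0,"tz":0.1,"wx":0,"wy":0,"wz":0},{"tx":0,"ty":0,"tz":0.093,"wx":0,"wy":0,"wz":0},{"tx":0.025,"ty":0,"tz":0,"wx":0,"wy":0,"wz":0},{"tx":0.0165,"ty":-0.004,"tz":0,"wx":0,"wy":0,"wz":0.0417},{"tx":0.0165,"ty":-0.004,"tz":0,"wx":0,"wy":0,"wz":0.0417},{"tx":0.0165,"ty":-0.004,"tz":0,"wx":0,"wy":0,"wz":0.0417},{"tx":0,"ty":0,"tz":0,"wx":0,"wy":0,"wz":0}]}}

```text
time_s: 7.3
eef_pos: [0.4431, -0.0893, 0.0843]
orientation: [-2.855, -1.309, -0.001]
wrist_force: [-0.9, -0.1, -0.3]
width: -0.001
grasp_force: 0.4
```

```bash
cat >> st.py <<'E'
def lev(b0):
    l=rep(); s=get_state(); M=R.from_rotvec([0,0,p[2]])
    t=(M.inv()*R.from_rotvec(s["orientation"])).as_matrix()[:2,0]
    c=l[:2]-[.04,b0]; v=np.arctan2(t[1],t[0]); u=np.array([-t[1],t[0]])
    print("v deg",np.degrees(v).round(1),"r",(c@u).round(4),"off",(c@t).round(4),"Ft",(M.inv().apply(s["wrist_force"])[:2]@t).round(1))
E
python3 -c "
from st import *
lev(-.29)"
```

```text
t 7.3 abz [-0.0346 -0.2674  0.0843] F [-0.9 -0.1 -0.3] w -0.001097066846329977
tool x,y in packer [0.559 0.829 0.001] [ 0.829 -0.559 -0.   ]
v deg 56.0 r 0.0745 off -0.0229 Ft -0.7
```

Request:
{"op": "carry_out", "data": {"steps": [{"tx":0.0165,"ty":-0.004,"tz":0,"wx":0,"wy":0,"wz":0.0417},{"tx":0.0165,"ty":-0.004,"tz":0,"wx":0,"wy":0,"wz":0.0417},{"tx":0.0165,"ty":-0.004,"tz":0,"wx":0,"wy":0,"wz":0.0417},{"tx":0.0165,"ty":-0.004,"tz":0,"wx":0,"wy":0,"wz":0.0417},{"tx":0.0165,"ty":-0.004,"tz":0,"wx":0,"wy":0,"wz":0.0417},{"tx":0.0165,"ty":-0.004,"tz":0,"wx":0,"wy":0,"wz":0.0417},{"tx":0.0165,"ty":-0.004,"tz":0,"wx":0,"wy":0,"wz":0.0417},{"tx":0.0165,"ty":-0.004,"tz":0,"wx":0,"wy":0,"wz":0.0417},{"tx":0.0165,"ty":-0.004,"tz":0,"wx":0,"wy":0,"wz":0.0417},{"tx":0,"ty":0,"tz":0,"wx":0,"wy":0,"wz":0}]}}

```text
time_s: 8.55
eef_pos: [0.4866, -0.0488, 0.0838]
orientation: [-3.138, -0.117, 0.001]
wrist_force: [-3.1, 1.6, 0.4]
width: -0.0
grasp_force: 1.4
```

Request:
{"op": "carry_out", "data": {"steps": [{"tx":0.0165,"ty":-0.004,"tz":0,"wx":0,"wy":0,"wz":0.0417},{"tx":0.0165,"ty":-0.004,"tz":0,"wx":0,"wy":0,"wz":0.0417},{"tx":0,"ty":0,"tz":0,"wx":0,"wy":0,"wz":0}]}}

```text
time_s: 8.93
eef_pos: [0.5, -0.0461, 0.0837]
orientation: [-3.137, 0.158, -0.0]
wrist_force: [-2.1, 1.8, 0.7]
width: 0.0
grasp_force: 1.2
```

```bash
python3 -c "
from st import *
lev(-.29)"
```

```text
t 8.93 abz [ 0.0168 -0.2178  0.0837] F [-2.1  1.8  0.7] w 0.00023969098116198627
tool x,y in packer [1.    0.018 0.   ] [ 0.018 -1.    -0.001]
v deg 1.0 r 0.0726 off -0.0219 Ft -2.2
```

Now I'll push in small steps until the stop shows in the force.

Request:
{"op": "carry_out", "data": {"steps": [{"tx":0.004,"ty":0,"tz":0,"wx":0,"wy":0,"wz":0.008},{"tx":0.0025,"ty":0,"tz":0,"wx":0,"wy":0,"wz":0},{"tx":0,"ty":0,"tz":0,"wx":0,"wy":0,"wz":0}]}}

```text
time_s: 9.3
eef_pos: [0.5012, -0.0465, 0.0834]
orientation: [-3.135, 0.185, 0.003]
wrist_force: [-5.5, 4.0, 2.7]
width: 0.003
grasp_force: 3.0
```

```bash
python3 -c "
from st import *
lev(-.29)"
```

```text
t 9.3 abz [ 0.018  -0.2181  0.0834] F [-5.5  4.   2.7] w 0.003017298465571469
tool x,y in packer [ 1.     0.    -0.002] [ 0.    -1.    -0.001]
v deg 0.0 r 0.0719 off -0.022 Ft -6.0
```

Request:
{"op": "carry_out", "data": {"steps": [{"tx":0.004,"ty":0,"tz":0,"wx":0,"wy":0,"wz":0},{"tx":0.004,"ty":0,"tz":0,"wx":0,"wy":0,"wz":0},{"tx":0,"ty":0,"tz":0,"wx":0,"wy":0,"wz":0}]}}

```text
time_s: 9.68
eef_pos: [0.5012, -0.0465, 0.0832]
orientation: [-3.133, 0.186, 0.011]
wrist_force: [-14.1, 3.4, 9.5]
width: 0.0
grasp_force: 7.1
```

```bash
python3 -c "
from st import *
lev(-.29)"
```

```text
t 9.68 abz [ 0.0181 -0.2181  0.0832] F [-14.1   3.4   9.5] w 0.00032399686621066787
tool x,y in packer [ 1.    -0.    -0.007] [-0.    -1.    -0.002]
v deg -0.0 r 0.0719 off -0.0219 Ft -14.4
```

Request:
{"op": "carry_out", "data": {"steps": [{"tx":-0.055,"ty":0,"tz":0,"wx":0,"wy":0,"wz":0},{"tx":0,"ty":0,"tz":-0.095,"wx":0,"wy":0,"wz":0},{"tx":0,"ty":0,"tz":-0.095,"wx":0,"wy":0,"wz":0},{"tx":0.06,"ty":0.114,"tz":0,"wx":0,"wy":0,"wz":0},{"tx":0.06,"ty":0.114,"tz":0,"wx":0,"wy":0,"wz":0},{"tx":0.066,"ty":0.114,"tz":0,"wx":0,"wy":0,"wz":0},{"tx":0,"ty":0,"tz":0,"wx":0,"wy":0,"wz":0}]}}

```text
time_s: 10.55
eef_pos: [0.5425, -0.1951, 0.1602]
orientation: [3.132, -0.195, 0.006]
wrist_force: [-0.6, 0.8, 0.5]
width: 0.001
grasp_force: 0.0
```

```bash
python3 -c "
from st import *
lev(-.43); print(get_state()['qpos'].round(2))
import cv2
im=get_image('side')[170:320,220:420,::-1];cv2.imwrite('pics/side4.png',cv2.resize(im,None,fx=4,fy=4,interpolation=cv2.INTER_CUBIC))"
```

```text
t 10.55 abz [ 0.0766 -0.3607  0.1602] F [-0.6  0.8  0.5] w 0.0007510048176096417
tool x,y in packer [ 1.    -0.006  0.004] [-0.006 -1.     0.004]
v deg -0.4 r 0.0695 off 0.0362 Ft -0.7
[-0.11  0.57  0.53  2.04 -0.46  0.65 -0.97]
```

View pics/side4.png

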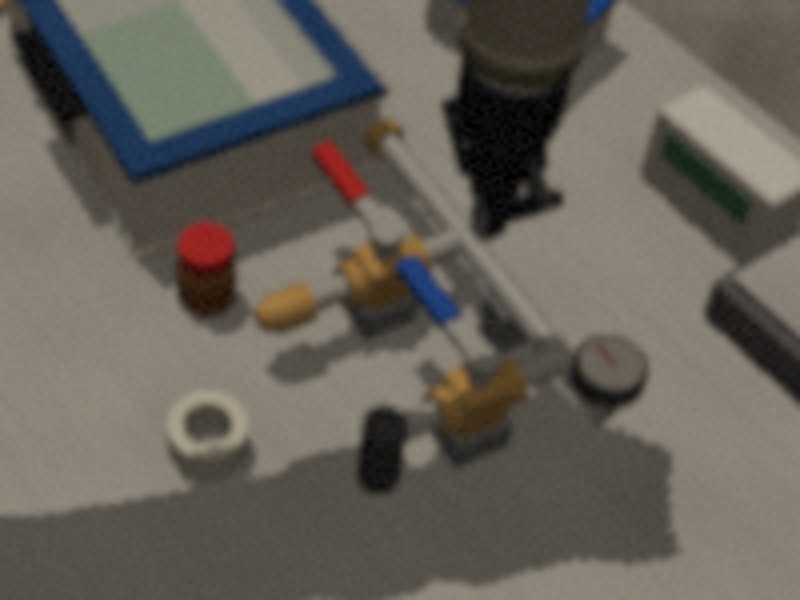

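The red lever (340,172) is square across its pipe and the jar hasn't moved. The blue sleeve is at (427,290), with the fingers on its far side. Descending and sweeping it open.

Request:
{"op": "carry_out", "data": {"steps": [{"tx":0,"ty":0,"tz":0.095,"wx":0,"wy":0,"wz":0},{"tx":0,"ty":0,"tz":0.096,"wx":0,"wy":0,"wz":0},{"tx":-0.035,"ty":0,"tz":0,"wx":0,"wy":0,"wz":0},{"tx":-0.0155,"ty":-0.004,"tz":0,"wx":0,"wy":0,"wz":-0.0417},{"tx":-0.0155,"ty":-0.004,"tz":0,"wx":0,"wy":0,"wz":-0.0417},{"tx":-0.0155,"ty":-0.004,"tz":0,"wx":0,"wy":0,"wz":-0.0417},{"tx":-0.0155,"ty":-0.004,"tz":0,"wx":0,"wy":0,"wz":-0.0417},{"tx":-0.0155,"ty":-0.004,"tz":0,"wx":0,"wy":0,"wz":-0.0417},{"tx":-0.0155,"ty":-0.004,"tz":0,"wx":0,"wy":0,"wz":-0.0417},{"tx":0,"ty":0,"tz":0,"wx":0,"wy":0,"wz":0}]}}

```text
time_s: 11.85
eef_pos: [0.4897, -0.1819, 0.0846]
orientation: [3.077, 0.628, 0.003]
wrist_force: [1.7, 0.4, 1.0]
width: -0.005
grasp_force: 0.7
```

```bash
python3 -c "
from st import *
lev(-.43)"
```

```text
t 11.85 abz [ 0.0225 -0.3539  0.0846] F [1.7 0.4 1. ] w -0.005195904449161418
tool x,y in packer [0.867 0.497 0.002] [ 0.497 -0.867  0.001]
v deg 29.8 r 0.0747 off 0.0227 Ft 1.7
```

Request:
{"op": "carry_out", "data": {"steps": [{"tx":-0.0165,"ty":-0.004,"tz":0,"wx":0,"wy":0,"wz":-0.0417},{"tx":-0.0165,"ty":-0.004,"tz":0,"wx":0,"wy":0,"wz":-0.0417},{"tx":-0.0165,"ty":-0.004,"tz":0,"wx":0,"wy":0,"wz":-0.0417},{"tx":-0.0165,"ty":-0.004,"tz":0,"wx":0,"wy":0,"wz":-0.0417},{"tx":-0.0165,"ty":-0.004,"tz":0,"wx":0,"wy":0,"wz":-0.0417},{"tx":-0.0165,"ty":-0.004,"tz":0,"wx":0,"wy":0,"wz":-0.0417},{"tx":-0.0165,"ty":-0.004,"tz":0,"wx":0,"wy":0,"wz":-0.0417},{"tx":-0.0165,"ty":-0.004,"tz":0,"wx":0,"wy":0,"wz":-0.0417},{"tx":-0.0165,"ty":-0.004,"tz":0,"wx":0,"wy":0,"wz":-0.0417},{"tx":0,"ty":0,"tz":0,"wx":0,"wy":0,"wz":0}]}}

```text
time_s: 13.1
eef_pos: [0.4378, -0.2115, 0.0839]
orientation: [2.604, 1.756, 0.001]
wrist_force: [0.8, 0.7, 0.8]
width: 0.001
grasp_force: 0.5
```

```bash
python3 -c "
from st import *
lev(-.43)"
```

```text
t 13.1 abz [-0.0255 -0.3894  0.0839] F [0.8 0.7 0.8] w 0.001024296817370578
tool x,y in packer [ 0.263  0.965 -0.   ] [ 0.965 -0.263  0.001]
v deg 74.7 r 0.0739 off 0.022 Ft 0.9
```

Request:
{"op": "carry_out", "data": {"steps": [{"tx":-0.0165,"ty":-0.004,"tz":0,"wx":0,"wy":0,"wz":-0.0417},{"tx":-0.0165,"ty":-0.004,"tz":0,"wx":0,"wy":0,"wz":-0.0417},{"tx":-0.0165,"ty":-0.004,"tz":0,"wx":0,"wy":0,"wz":-0.0417},{"tx":-0.003,"ty":0,"tz":0,"wx":0,"wy":0,"wz":0},{"tx":-0.003,"ty":0,"tz":0,"wx":0,"wy":0,"wz":0},{"tx":0,"ty":0,"tz":0,"wx":0,"wy":0,"wz":0}]}}

```text
time_s: 13.85
eef_pos: [0.4283, -0.227, 0.0834]
orientation: [-2.348, -2.085, -0.004]
wrist_force: [5.9, 18.7, 5.0]
width: 0.002
grasp_force: 9.5
```

```bash
python3 -c "
from st import *
lev(-.43)"
```

```text
t 13.85 abz [-0.0331 -0.4059  0.0834] F [ 5.9 18.7  5. ] w 0.002418805644417465
tool x,y in packer [0.    1.    0.003] [ 1. -0.  0.]
v deg 90.0 r 0.0731 off 0.024 Ft 19.2
```

Request:
{"op": "carry_out", "data": {"steps": [{"tx":-0.003,"ty":0,"tz":0,"wx":0,"wy":0,"wz":0},{"tx":-0.003,"ty":0,"tz":0,"wx":0,"wy":0,"wz":0},{"tx":0,"ty":0,"tz":0,"wx":0,"wy":0,"wz":0}]}}

```text
time_s: 14.22
eef_pos: [0.4282, -0.2272, 0.0834]
orientation: [-2.343, -2.086, -0.006]
wrist_force: [7.5, 28.2, 8.9]
width: -0.001
grasp_force: 14.0
```

Request:
{"op": "carry_out", "data": {"steps": [{"tx":0.06,"ty":0,"tz":0,"wx":0,"wy":0,"wz":0},{"tx":0,"ty":0,"tz":-0.12,"wx":0,"wy":0,"wz":0},{"tx":0,"ty":0,"tz":-0.14,"wx":0,"wy":0,"wz":0},{"tx":0,"ty":0.12,"tz":-0.14,"wx":0,"wy":0,"wz":0},{"tx":0,"ty":0.14,"tz":-0.1,"wx":0,"wy":0,"wz":0},{"tx":0,"ty":0.14,"tz":0,"wx":0,"wy":0,"wz":0},{"tx":0,"ty":0.14,"tz":0,"wx":0,"wy":0,"wz":0},{"tx":0,"ty":0.14,"tz":0,"wx":0,"wy":0,"wz":0},{"tx":0,"ty":0,"tz":0,"wx":0,"wy":0,"wz":0}]}}

```text
time_s: 15.35
eef_pos: [0.6897, -0.2398, 0.2691]
orientation: [-2.351, -2.082, 0.001]
wrist_force: [-1.0, 1.2, -0.5]
width: -0.0
grasp_force: 0.0
```

```bash
python3 -c "
from st import *
rep()
import cv2
a=get_image('side')[130:280,215:365,::-1];b=get_image('scene')[145:295,200:350,::-1]
cv2.imwrite('pics/fin.png',cv2.resize(np.hstack([a,b]),(800,400),interpolation=cv2.INTER_CUBIC))"
```

```text
t 15.35 abz [ 0.228  -0.3879  0.2691] F [-1.   1.2 -0.5] w -0.00021949282690103664
tool x,y in packer [0.003 1.    0.   ] [ 1.    -0.003 -0.001]
```

View pics/fin.png

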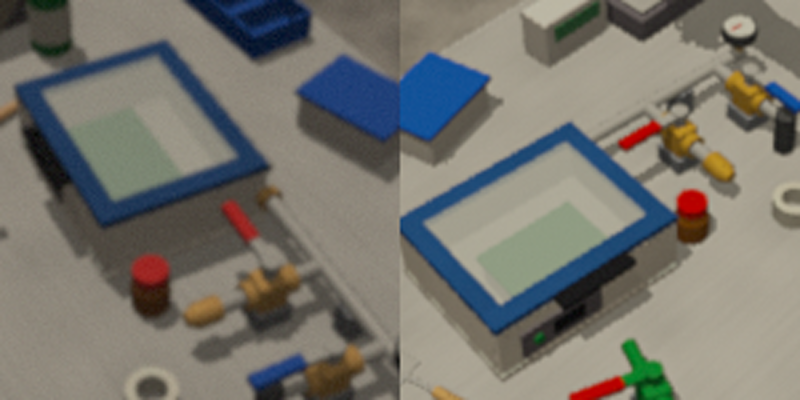

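The picture shows the lid level and shut, the red lever across its pipe at (240,220) and the blue lever along its pipe at (277,370). The jar, roll and tub are where they were. Handing in.

```bash
python3 -c "
from station import *
print(close_job())"
```

```text
the job is handed in; nothing more can be done
None
```

The job is handed in after about 15 s of robot time: the lid was shut first, then the red vent valve fully closed, then the blue suction valve fully open. Each was pushed firmly against its stop, and nothing else appears moved in the final pictures.

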